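# Lay a standing carton down in its parts box and flip the lid shut

## Task

In the open blue parts box a tall cardboard carton stands on end and keeps the lid from closing. Push it over with the fingertips so that it lies flat on the floor of the box, not on top of the loose bearing, then push the hinged lid over from behind and press it fully shut. Do not pick up the carton or the bearing, and leave everything on the bench around the box where it is.

Things in the scene. Friction and masses are not known exactly. Their poses are not given: they have to be found in the camera images.
- tote: blue open-topped plastic box, fixed to the bench: outside 220 mm along its x, 300 mm along its y, 100 mm tall; walls and floor 5 mm thick (inside 210 x 290 mm, 95 mm deep). Origin: centre of its underside, on the bench. Its x points across the box to the hinge side (away from the robot, turned up to 0.2 rad either way), y along its long side, z up
- lid (a joint): angle of the grey plastic lid (300 mm wide, 222 mm hinge to free edge, 6 mm thick) hinged on top of the box's far (+x) wall: 0 = fully shut on the rim, 1.57 = upright, 1.9 = stop, leaning back. Starts at 1.55 to 1.75, outer face away from the robot. Stiff hinge: the lid stays at any angle and takes 1 to 5 N at the free edge to swing; no spring, latch or handle
- lid_hinge (a point): middle of the lid's hinge line, 100.5 mm above the bench, 110 mm along +x of the box from its centre. The hinge line is parallel to the box's y. The frame turns with the lid: its x points from the free edge to the hinge, its z out of the outer face; the outer face lies 6 mm from the hinge line
- lid_edge (a point): middle of the lid's free edge, on its outer face, 222 mm from the hinge line; the frame turns with the lid like lid_hinge
- carton: cardboard carton 60 x 60 x 150 mm, 0.2-0.4 kg, on end on the box's floor, top 155 mm above the bench. It stands near either end, 70-95 mm from the box's middle along its y, 44-52 mm along x, square within 0.1 rad. Origin: centre of its starting underside; z runs along its length. Pushed near the top towards the far end it tips without sliding and has room to lie there
- carton_center (a point): the middle of the carton, 75 mm along its z from its origin; 80 mm above the bench while it stands, 35 mm when it lies on the box's floor
- bearing: loose steel ring bearing, 40 mm across, 18 mm bore, 14 mm high, lying flat on the floor of the box near the other end and to the other side of its long middle line than the carton; it stays in the box. Origin: centre of its underside
- spare_carton: cardboard carton 70 x 70 x 110 mm standing on the bench beside one end of the blue box; not part of the job. Origin: centre of its underside
- spray_can: closed aluminium can, 52 mm across, 140 mm tall, standing on the bench beside the other end of the blue box; not part of the job. Origin: centre of its underside
- tape_roll: clear tape roll lying flat, 100 mm across, 45 mm high; not part of the job. Origin: centre of its underside
- wrench: steel wrench 180 mm long lying on the bench; not part of the job. Origin: underside at mid length
- grease_jar: black jar 66 mm across, 70 mm tall; not part of the job. Origin: centre of its underside
- oil_filter: white oil filter 76 mm across, 85 mm tall; not part of the job. Origin: centre of its underside
- flat_carton: low cardboard carton 130 x 90 x 40 mm on the bench; not part of the job. Origin: centre of its underside
Mind the look-alikes: they are no part of the job. What is shaped like the carton but turquoise is not meant.

How it is judged:
By the outcome, as a careful person would: the job done as asked, in the order asked, and still so for the second after the job is handed in, with the robot touching nothing.
It also fails if it takes over 58 s, if anything falls off the work surface, if the arm or the gripper's body presses on something with over 40 N, if the wrist force passes 120 N, or if a joint passes its speed limit or range.

## Robot

A 6-joint arm with a two-finger parallel gripper is mounted at the origin on the work surface. World frame = base frame: x ahead of the robot, y to its left, z up, the work surface at z = 0. Lengths are in m, angles in rad, forces in N, time in s.
With the tool pointing down it reaches from about 0.35 to 0.975 m from the base axis. Payload 7.1 kg.
Tool frame: the origin (TCP) lies on the mounting face of the last link; the fingertips stand 182 mm ahead of it and the grasp point (between the pads) lies 163 mm ahead of it; z points along the fingers, y is the line along which they close (so a half turn about z gives the same grasp; the last joint's range is limited). The gripper opens to 88 mm and grips with 3 to 60 N. Pads are 20 mm wide; open, the fingers measure 115 mm over their backs; the gripper's body (75 mm by 178 mm) begins 61 mm behind the grasp point.
Start: joints at [1.234, 0.423, 1.63, -0, 1.089, -0.019], TCP at [0.195, 0.594, 0.405] pointing down, gripper open.
Joint ranges: [-3, 3], [-0.9, 2.11], [0.09, 2.58], [-1.31, 4.45], [0.11, 2.69], [-2.54, 2.54]. Speed limits (rad/s): [2.39, 2.39, 3.01, 3.14, 3.14, 3.14].

## Interface

Orientations are given as a rotation vector (axis times angle).
In Python, from station import ctrl gives the robot as it stands. The module is installed in compiled form; this text tells all that it offers.
- The arm moves only by the tool apply_moves, never from a script. Its argument "deltas" is a list of rows, each a list of 7 numbers: the shift along the tool's x, y, z scaled (see below), then the turn, a rotation vector about the tool's x, y, z scaled (see below), then the finger opening in mm, from 0 to 87.8. A call has 1 to 5 rows; each row shifts and turns the commanded pose from where the row before left it, along the tool's axes as they then stand; what a row does not reach is not made up. The controller multiplies each number of a shift by 0.5 m and each number of a turn by 2 rad. A row lasts 1/12 s, in which the tool goes at most 41.7 mm and 7.16 degrees, less where a joint would pass 70% of its speed; a pose out of reach is approached as far as the arm can. A call with a number of a shift or a turn outside -1 to 1 is refused whole. A call with a gripper value outside its range is refused whole. The fingers move at their own pace and stop on an object; "newtons" is the grip in N (left out, the last holds). Time passes only in rows, so rows that do not move let the fingers close. It gives the time, the measured TCP pose, the force, the opening and the grip force at its end, in the units of the state.
- ctrl.state(): the state, without advancing time (a new reading comes with each control period).
- ctrl.read_camera(name): name is "side" or "top"; returns the picture (480x640x3 uint8, blue, green, red); there is no depth.
- ctrl.camera_info(name): a dict with "mtx" (3x3 intrinsics, pixels), "rvec" (rotation vector, rad) and "tvec" (3), from world to camera coordinates, as OpenCV has them. Camera axes: x right, y down, z forward; pixel columns grow to the right and rows downward; lengths in m; the calibration is good to about 2 mm. A picture is of the moment at which its call begins. camera_info takes no time and is no camera call.
- ctrl.hand_in(): hands the job in; it is judged then, once.
Trained networks look in the newest picture that a camera, given by its name, has taken for a name from the list of things; names that differ only in an ending like _2 or _b are one class to them, and where a whole thing is asked for, a point or a joint stands for the part that bears it (a point fixed in the world has none). Each returns a list of dicts, best first, with "confidence" (0 to 1); they miss things now and then, are a little off and sometimes report something else, mostly with a low value. They report only what shows in the picture. A call takes as long as a camera call. They do not tell look-alikes from the thing itself.
- ctrl.spot_in(camera, query): "location" ([x, y, z] in m, in world coordinates, good to about 4 mm: the middle of the surface that is visible of it).
- ctrl.place_of(camera, query): "location" ([x, y, z] in m, in world coordinates, good to about 4 mm: a listed point, or the origin of a listed thing).
The state is a dict: "t": time; "joint_positions": joint angles; "joint_velocities": joint speeds; "joint_torque": joint torques, N m; "tool_pos": TCP position; "tcp_rot": TCP orientation; "force": force on the tool from outside, world axes, zero at the start; "wrist_torque": the same for the moment, N m; "finger_gap": finger opening in m; "finger_force": force on a finger pad.
Only numpy, scipy, OpenCV 4.12 (cv2) and the standard library are available. Lean on these libraries where they do the work, as an engineer would, in place of code of your own. Each camera call takes 0.05 s, during which the arm holds its last target. There are 200 camera calls.

## Working session

There is one attempt and no reset: what is moved stays moved. The work goes in short steps, Python scripts to look and compute and a tool call to move; the robot and the scene stay as the last step left them, time stands still between calls to the robot, and variables do not carry over. Pictures are saved under pics/ and viewed, at most 10 in all, crops included, and the job is handed in when it is done.

Besides the shell and the picture viewer there is one more tool, called after "Request:" as a command line: name --pt "numbers of a row" for each row, then --argument value for the rest. apply_moves: Moves the arm, as the interface text tells. Its arguments: {"type":"object","properties":{"deltas":{"type":"array"},"newtons":{"type":"number"}},"required":["deltas"]}

```bash
mkdir -p pics; python3 - <<'E'
from station import ctrl
import cv2,numpy as np
for c in("side","top"):
    im=ctrl.read_camera(c);cv2.imwrite(f"pics/{c}0.png",im)
    i=ctrl.camera_info(c);R=cv2.Rodrigues(np.array(i['rvec'],float))[0];print(c,"cam pos",(-R.T@np.array(i['tvec']).ravel()).round(3))
    for q in("tote","lid_hinge","lid_edge","carton","carton_center","bearing","spare_carton","spray_can","tape_roll","wrench","grease_jar","oil_filter","flat_carton"):
        for d in ctrl.place_of(c,q)[:3]:
            p=np.array(d['location']);px=cv2.projectPoints(p.reshape(1,3),np.array(i['rvec'],float),np.array(i['tvec'],float),np.array(i['mtx'],float),None)[0].ravel()
            print(q,p.round(3),round(d['confidence'],2),px.round())
s=ctrl.state();print({k:np.round(v,3) for k,v in s.items()})
E
```

```text
side cam pos [ 0.24  -0.993  0.839]
tote [ 0.52  -0.038  0.003] 0.77 [307. 282.]
tote [ 0.618 -0.452  0.004] 0.68 [438. 419.]
lid_hinge [ 0.629 -0.042  0.101] 0.72 [355. 236.]
lid_edge [ 0.636 -0.045  0.324] 0.58 [362. 139.]
carton [ 0.47  -0.111  0.003] 0.82 [294. 309.]
carton [ 0.328 -0.129  0.003] 0.69 [228. 331.]
carton [ 0.361 -0.261 -0.003] 0.66 [260. 378.]
carton_center [ 0.469 -0.109  0.083] 0.8 [292. 278.]
carton_center [ 0.33  -0.133  0.075] 0.71 [225. 305.]
carton_center [ 0.366 -0.256  0.074] 0.65 [259. 346.]
bearing [0.569 0.051 0.003] 0.67 [315. 253.]
bearing [ 0.767 -0.102  0.001] 0.56 [424. 276.]
spare_carton [ 0.518 -0.267  0.003] 0.73 [343. 357.]
spray_can [ 0.628 -0.041  0.095] 0.18 [355. 238.]
tape_roll [ 0.473 -0.108  0.003] 0.72 [295. 308.]
tape_roll [0.408 0.43  0.002] 0.41 [215. 186.]
wrench [ 0.768 -0.101 -0.002] 0.68 [424. 276.]
wrench [ 0.633 -0.042  0.324] 0.16 [360. 139.]
grease_jar [ 0.408  0.429 -0.002] 0.72 [215. 187.]
oil_filter [ 0.617 -0.449  0.002] 0.58 [437. 419.]
flat_carton [ 0.432 -0.434  0.001] 0.64 [329. 443.]
top cam pos [ 0.421 -0.012  1.27
[... 1018 characters left out ...]
02] 0.95 [152. 297.]
oil_filter [ 0.618 -0.451  0.002] 0.64 [478. 222.]
oil_filter [ 0.777 -0.1    0.004] 0.51 [350. 164.]
flat_carton [ 0.433 -0.43   0.   ] 0.86 [473. 290.]
{'t': np.float64(1.4), 'joint_positions': array([ 1.234,  0.423,  1.63 ,  0.   ,  1.089, -0.019]), 'joint_velocities': array([ 0.002,  0.   ,  0.   , -0.   , -0.001, -0.001]), 'joint_torque': array([-0.0000e+00, -5.4457e+01, -2.7404e+01,  6.4000e-02,  1.7000e-02,
       -0.0000e+00]), 'tool_pos': array([0.195, 0.594, 0.405]), 'tcp_rot': array([0.497, 3.102, 0.   ]), 'force': array([-0.546,  0.043, -0.241]), 'wrist_torque': array([ 0.014, -0.022, -0.006]), 'finger_force': np.float64(0.0), 'finger_gap': np.float64(0.088)}
```

View pics/side0.png

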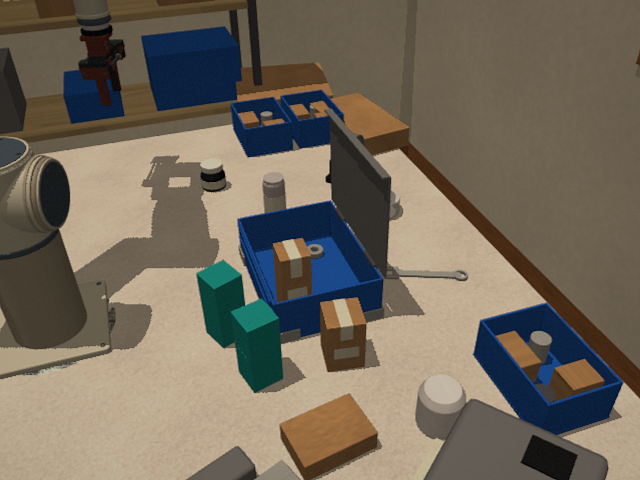

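View pics/top0.png

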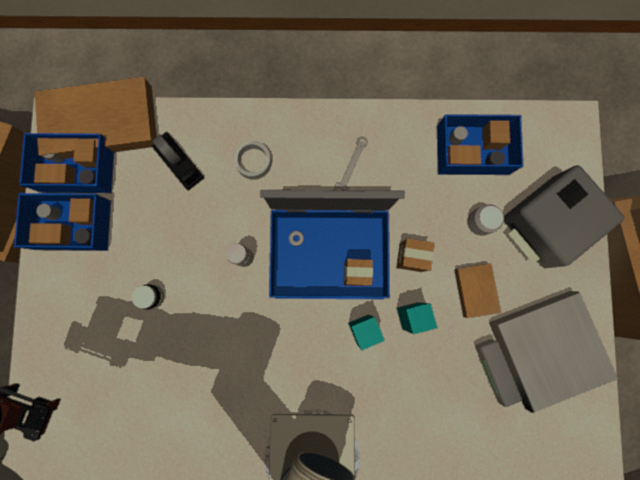

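Carton candidates, top view: brown carton in the box (358,270), spare brown carton outside (416,255), turquoise ones (366,331) and (418,317), and cartons in other boxes (for example 465,154). By the description it is the one at (358,270). I'll check it in a crop.

```bash
python3 - <<'E'
import cv2
im=cv2.imread("pics/top0.png");cv2.imwrite("pics/crop.png",cv2.resize(im[175:350,240:450],None,fx=3.4,fy=3.4,interpolation=cv2.INTER_CUBIC))
E
```

```text
(no output)
```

View pics/crop.png

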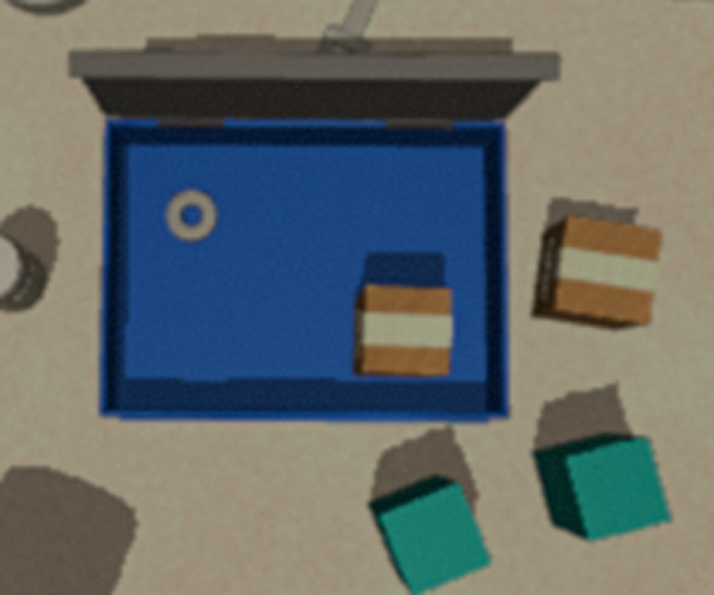

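Request:
apply_moves --pt "-0.048 -0.068 0 0 0 -0.053 0" --pt "-0.048 -0.068 0 0 0 -0.053 0" --pt "-0.048 -0.068 0 0 0 -0.053 0" --newtons 10

```text
t: 1.65
tool_pos: [0.2435, 0.4779, 0.4043]
tcp_rot: [0.012, -3.141, 0.001]
force: [0.3, 0.9, -0.7]
finger_gap: 0.0714
finger_force: 0.0
```

The crop shows the brown taped carton inside the box, upright at crop (405,330). The bearing is at (191,215) on the hinge side, so the tipping lane is free. The box is about square to the world axes.

Request:
apply_moves --pt "-0.027 -0.076 0 0 0 0 0" --pt "-0.027 -0.076 0 0 0 0 0" --pt "-0.027 -0.076 0 0 0 0 0" --pt "-0.027 -0.076 0 0 0 0 0" --pt "-0.027 -0.076 0 0 0 0 0"

```text
t: 2.07
tool_pos: [0.3117, 0.2875, 0.4049]
tcp_rot: [-0.001, 3.141, 0.001]
force: [1.0, 0.3, 0.2]
finger_gap: 0.0382
finger_force: 0.0
```

Request:
apply_moves --pt "-0.027 -0.076 0 0 0 0 0" --pt "-0.027 -0.076 0 0 0 0 0" --pt "-0.027 -0.076 0 0 0 0 0" --pt "-0.027 -0.076 0 0 0 0 0" --pt "-0.027 -0.076 0 0 0 0 0"

```text
t: 2.48
tool_pos: [0.3793, 0.0974, 0.4051]
tcp_rot: [-0.001, 3.14, 0.0]
force: [1.2, 0.5, 0.4]
finger_gap: 0.0047
finger_force: 0.0
```

Request:
apply_moves --pt "-0.027 -0.076 0 0 0 0 0" --pt "-0.027 -0.076 0 0 0 0 0" --pt "-0.027 -0.076 0 0 0 0 0" --pt "-0.027 -0.076 0 0 0 0 0" --pt "-0.027 -0.076 0 0 0 0 0"

```text
t: 2.9
tool_pos: [0.4469, -0.0929, 0.405]
tcp_rot: [0.0, 3.141, -0.0]
force: [0.7, 0.4, 0.1]
finger_gap: 0.0004
finger_force: 0.0
```

Request:
apply_moves --pt "-0.023 -0.077 0 0 0 0 0" --pt "-0.022 -0.076 0 0 0 0 0" --pt "0 0 0.07 0 0 0 0" --pt "0 0 0.07 0 0 0 0" --pt "0 0 0.046 0 0 0 0"

```text
t: 3.32
tool_pos: [0.4685, -0.168, 0.3096]
tcp_rot: [-0.003, -3.141, -0.001]
force: [-0.2, 0.2, -1.2]
finger_gap: 0.0004
finger_force: 0.0
```

Request:
apply_moves --pt "0 0 0 0 0 0 0" --pt "0 0.02 0 0 0 0 0" --pt "0 0.02 0 0 0 0 0"

```text
t: 3.57
tool_pos: [0.4697, -0.1469, 0.3129]
tcp_rot: [0.001, 3.14, -0.001]
force: [0.7, -0.5, 1.4]
finger_gap: 0.0007
finger_force: 0.6
```

Request:
apply_moves --pt "0 0.015 0 0 0 0 0" --pt "0 0.015 0 0 0 0 0" --pt "0 0.015 0 0 0 0 0" --pt "0 0.015 0 0 0 0 0" --pt "0 0.015 0 0 0 0 0"

```text
t: 3.98
tool_pos: [0.4692, -0.1087, 0.3123]
tcp_rot: [-0.001, 3.141, -0.0]
force: [0.3, 0.2, 0.2]
finger_gap: 0.0006
finger_force: 0.1
```

```bash
python3 - <<'E'
from station import ctrl
import cv2
cv2.imwrite("pics/s1.png",ctrl.read_camera("side")[120:360,180:500])
E
```

```text
(no output)
```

View pics/s1.png

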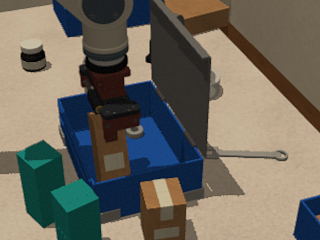

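The carton (crop 110,150) is leaning away under the fingers toward the far end, and the bearing (133,131) is clear. I'll keep pushing gently.

Request:
apply_moves --pt "0 0.015 0 0 0 0 0" --pt "0 0.015 0 0 0 0 0" --pt "0 0.015 0 0 0 0 0" --pt "0 0.01 0 0 0 0 0" --pt "0 0.01 0 0 0 0 0"

```text
t: 4.45
tool_pos: [0.4691, -0.0765, 0.3116]
tcp_rot: [0.001, -3.141, -0.0]
force: [-1.0, -0.2, 0.4]
finger_gap: 0.0002
finger_force: 0.0
```

Request:
apply_moves --pt "0 0 0 0 0 0 0" --pt "0 0 0 0 0 0 0" --pt "0 0 -0.05 0 0 0 0" --pt "0 0 -0.08 0 0 0 0" --pt "0 0 -0.08 0 0 0 0"

```text
t: 4.87
tool_pos: [0.4686, -0.0774, 0.417]
tcp_rot: [-0.0, -3.138, -0.001]
force: [0.7, -0.4, -0.6]
finger_gap: 0.0003
finger_force: 0.0
```

```bash
python3 - <<'E'
from station import ctrl
import cv2
cv2.imwrite("pics/s2.png",cv2.resize(ctrl.read_camera("side")[120:360,180:500],None,fx=2,fy=2))
for c in("side","top"):
    if c=="top": ctrl.read_camera(c)
    for q in("carton_center","bearing","lid_edge","lid_hinge"):
        print(c,q,[(d['location'],d['confidence']) for d in ctrl.place_of(c,q)[:3]])
E
```

```text
side carton_center [([0.3287, -0.1338, 0.0783], 0.91), ([0.3632, -0.2599, 0.0746], 0.78), ([0.4737, 0.0052, 0.0368], 0.65)]
side bearing [([0.5675, 0.0499, 0.0052], 0.65)]
side lid_edge [([0.6307, -0.0396, 0.3285], 0.95), ([0.6295, -0.0406, 0.0989], 0.36)]
side lid_hinge [([0.627, -0.0408, 0.0992], 0.72)]
top carton_center [([0.4733, 0.0028, 0.0333], 0.74), ([0.3586, -0.257, 0.0771], 0.61), ([0.3299, -0.1334, 0.0756], 0.6)]
top bearing [([0.5658, 0.0498, 0.004], 0.55), ([0.7781, -0.1021, 0.0003], 0.5)]
top lid_edge [([0.6335, -0.0373, 0.3279], 0.66)]
top lid_hinge [([0.6278, -0.0442, 0.1038], 0.8)]
```

View pics/s2.png

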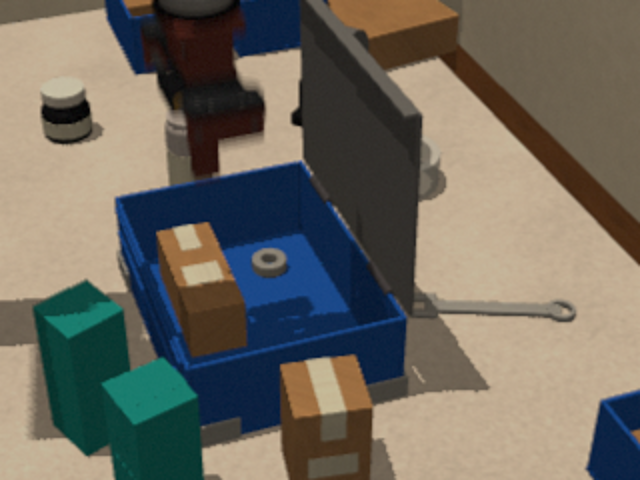

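The carton lies flat along the box's near side (z≈0.035, crop 200,290), with the bearing clear at (268,261). Next I go over and behind the lid.

Request:
apply_moves --pt "0 0.04 -0.07 0 0 0 0" --pt "0 0.03 -0.07 0 0 0 0" --pt "0 0 -0.08 0 0 0 0" --pt "0 0 -0.06 0 0 0 0" --pt "0 0 0 0 0 0 0"

```text
t: 5.78
tool_pos: [0.4702, -0.042, 0.5623]
tcp_rot: [-0.001, 3.132, -0.002]
force: [-0.2, 0.5, 1.9]
finger_gap: 0.0006
finger_force: 0.0
```

Request:
apply_moves --pt "-0.08 0 0 0 0 0 0" --pt "-0.08 0 0 0 0 0 0" --pt "-0.08 0 0 0 0 0 0" --pt "-0.08 0 0 0 0 0 0" --pt "-0.08 0 0 0 0 0 0"

```text
t: 6.2
tool_pos: [0.671, -0.0422, 0.5546]
tcp_rot: [0.0, -3.139, -0.0]
force: [0.1, 0.3, 0.3]
finger_gap: 0.0002
finger_force: 0.0
```

Request:
apply_moves --pt "-0.04 0 0 0 0 0 0" --pt "0 0 0 0 0 0 0"

```text
t: 6.37
tool_pos: [0.6925, -0.0422, 0.5528]
tcp_rot: [0.001, -3.139, -0.0]
force: [-1.7, 0.3, -0.3]
finger_gap: 0.0006
finger_force: 0.0
```

Request:
apply_moves --pt "0 0 0.06 0 0 0 0" --pt "0 0 0.06 0 0 0 0" --pt "0 0 0.06 0 0 0 0" --pt "0.04 0 0 0 0 0 0" --pt "0.04 0 0 0 0 0 0"

```text
t: 6.78
tool_pos: [0.6475, -0.0421, 0.4619]
tcp_rot: [0.0, -3.134, -0.001]
force: [-0.7, -0.1, 0.5]
finger_gap: 0.0004
finger_force: 0.0
```

Request:
apply_moves --pt "0.03 0 0 0 0 0 0" --pt "0.03 0 0 0 0 0 0" --pt "0.03 0 0 0 0 0 0" --pt "0.03 0 0 0 0 0 0"

```text
t: 7.12
tool_pos: [0.5877, -0.0422, 0.4656]
tcp_rot: [0.0, -3.141, -0.0]
force: [2.2, -0.3, -0.9]
finger_gap: 0.0002
finger_force: 1.1
```

Request:
apply_moves --pt "0.037 0 0.015 0 0 0 0" --pt "0.037 0 0.015 0 0 0 0" --pt "0.028 0 0.018 0 0 0 0" --pt "0.028 0 0.018 0 0 0 0"

```text
t: 7.45
tool_pos: [0.5223, -0.0422, 0.4329]
tcp_rot: [-0.0, 3.142, -0.0]
force: [2.2, -0.6, -0.1]
finger_gap: 0.0
finger_force: 0.8
```

Request:
apply_moves --pt "0.024 0 0.023 0 0 0 0" --pt "0.024 0 0.023 0 0 0 0" --pt "0.02 0 0.027 0 0 0 0" --pt "0.02 0 0.027 0 0 0 0"

```text
t: 7.78
tool_pos: [0.4784, -0.0422, 0.3827]
tcp_rot: [0.0, -3.141, 0.0]
force: [2.3, -0.1, 0.2]
finger_gap: 0.0003
finger_force: 0.6
```

```bash
python3 - <<'E'
from station import ctrl
import cv2
cv2.imwrite("pics/s3.png",cv2.resize(ctrl.read_camera("side")[120:360,180:500],None,fx=2,fy=2))
E
```

```text
(no output)
```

View pics/s3.png

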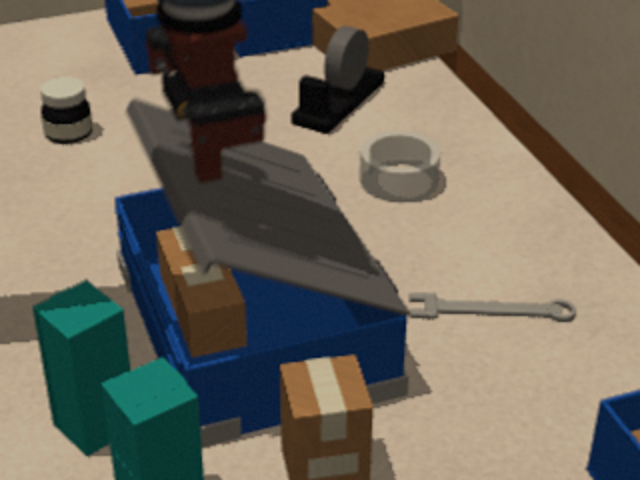

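The lid is following at about 30° with the fingertips on its outer face (crop 208,178), and the carton is clear below it. I'll continue down.

Request:
apply_moves --pt "0.015 0 0.03 0 0 0 0" --pt "0.015 0 0.03 0 0 0 0" --pt "0.01 0 0.032 0 0 0 0" --pt "0.01 0 0.032 0 0 0 0"

```text
t: 8.17
tool_pos: [0.4542, -0.0422, 0.3212]
tcp_rot: [-0.0, 3.142, -0.0]
force: [0.9, 0.1, 0.4]
finger_gap: 0.0004
finger_force: 0.5
```

Request:
apply_moves --pt "0.004 0 0.025 0 0 0 0" --pt "0.002 0 0.02 0 0 0 0" --pt "0 0 0.012 0 0 0 0" --pt "0 0 0.006 0 0 0 0" --pt "0 0 0 0 0 0 0"

```text
t: 8.58
tool_pos: [0.4518, -0.0422, 0.2898]
tcp_rot: [0.0, -3.14, -0.0]
force: [-1.3, 0.8, -0.4]
finger_gap: 0.0002
finger_force: 0.0
```

Request:
apply_moves --pt "0 0 0.003 0 0 0 0" --pt "0 0 0.002 0 0 0 0" --pt "0 0 0 0 0 0 0"

```text
t: 8.83
tool_pos: [0.4524, -0.0422, 0.2888]
tcp_rot: [-0.0, 3.141, -0.0]
force: [-3.2, -0.6, 8.0]
finger_gap: 0.0008
finger_force: 4.3
```

Request:
apply_moves --pt "0 0 0.002 0 0 0 0" --pt "0 0 0 0 0 0 0"

```text
t: 9.0
tool_pos: [0.4524, -0.0422, 0.2886]
tcp_rot: [-0.0, 3.141, -0.0]
force: [-6.9, 0.8, 22.1]
finger_gap: 0.0007
finger_force: 10.7
```

The lid is resting on the rim: z stopped at 0.2886 against an expected 0.2885, with 22 N. I'll retract and check.

Request:
apply_moves --pt "0 0 -0.01 0 0 0 0" --pt "0 0 -0.07 0 0 0 0" --pt "0 0 -0.08 0 0 0 0" --pt "0 0 -0.08 0 0 0 0" --pt "0 0 0 0 0 0 0"

```text
t: 9.42
tool_pos: [0.4543, -0.0424, 0.4139]
tcp_rot: [-0.0, 3.129, -0.002]
force: [1.7, -0.6, 0.2]
finger_gap: 0.0002
finger_force: 0.0
```

```bash
python3 - <<'E'
from station import ctrl
import cv2
cv2.imwrite("pics/s4.png",cv2.resize(ctrl.read_camera("side")[120:360,180:500],None,fx=2,fy=2))
ctrl.read_camera("top")
for c in("side","top"):
    for q in("lid_edge","lid_hinge"):
        print(c,q,[(d['location'],d['confidence']) for d in ctrl.place_of(c,q)[:2]])
E
```

```text
side lid_edge [([0.4091, -0.0439, 0.1094], 0.96)]
side lid_hinge [([0.6264, -0.0411, 0.0978], 0.83)]
top lid_edge []
top lid_hinge [([0.629, -0.0445, 0.103], 0.64)]
```

View pics/s4.png

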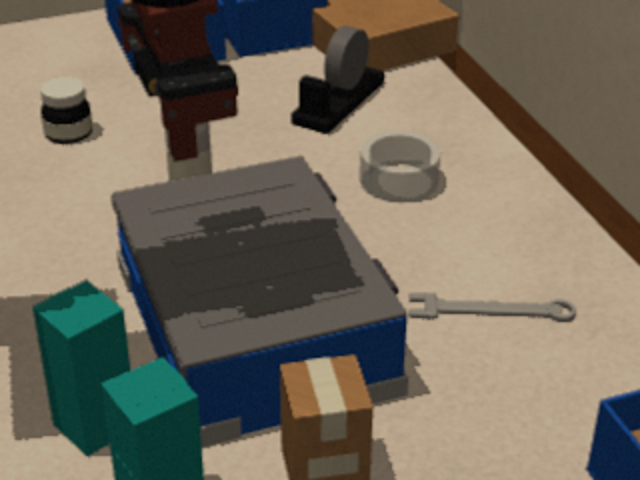

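The lid sits flush on the rim (crop 115,190 to 405,315), the fingers are clear, and the surrounding items haven't moved.

```bash
python3 -c "
from station import ctrl
print(ctrl.hand_in())"
```

```text
the job is handed in; nothing more can be done
None
```

The job is handed in: the carton lies flat on the box floor clear of the bearing, the lid is pressed fully shut, and nothing around the box looks to have moved; the hand-in returned no verdict.

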